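Stow a shelf slat behind the post

TASK

Put the loose wooden shelf slat away in the white-kerbed bay: push one end of it, then the other, with the fingers to angle it past the short steel post, until the whole slat lies inside the bay with nothing sticking out of the mouth. Only push it along the bench, never lift or tip it, and leave the cheese, the brush and the jar where they are.

Things in the scene. Friction and masses are not known exactly. Their poses are not given: they have to be found in the camera images.
- slat: The loose slat: plain wooden bar, 240 mm long, 36 mm wide, 30 mm high, about 0.15 kg, lying flat on the bench in front of the bay's mouth (on the robot's side). Origin at the centre of its underside; its y axis runs along its length towards its left end (robot's left at the start), x across it towards the bay, z up. It slides on the bench with friction and turns when pushed off-centre.
- slat_left_end (a point): Centre of the slat's left end face, 15 mm above the slat's underside (120 mm along the slat's +y).
- slat_right_end (a point): Centre of the slat's right end face, 15 mm above the slat's underside (120 mm along the slat's -y).
- bay: Fixed bay on the bench: three white plastic kerbs, 32 mm high and 12 mm thick, open towards the robot, no floor of its own. Origin on the bench at the middle of its mouth (the line joining the front ends of the two end kerbs); x points into the bay, y along the mouth to the left, z up. Inside it is 90 mm deep (x 0 to 90) and 290 mm long (y -145 to +145). Two spare slats, fixed, lie beyond its back kerb, 30 mm high (x 106 to 180).
- post: Fixed upright round steel stub post, 24 mm in diameter, 55 mm high, with a black rubber cap. Origin on its axis at the bench. It stands in the bay's mouth, 65 to 90 mm left of the middle: the gap between it and the right end kerb is 198 to 223 mm, shorter than the slat, but the slat's left end can go in behind it (74 to 82 mm clear to the back kerb) up to the left kerb.
- cheese: Bystander: square pale orange cheese, 140 x 140 x 50 mm, well to the left of the work. Origin at the centre of its underside.
- brush: Bystander: hand brush lying on the bench, well to the right of the work. Origin on its underside near its middle.
- brine_jar: Bystander: amber glass jar, 60 mm in diameter, 90 mm high, standing well to the right of the work. Origin at the centre of its underside.
Things that resemble listed ones, but are neither listed nor needed, are in the scene too. Several things look just like the post: the one meant starts farthest to the robot's left. What is shaped like the slat but purple is not meant.

How it is judged:
On the way:
1. the slat's left end is in the bay behind the post (x of slat_left_end in the frame of bay above 0.016 m and y of slat_left_end in the frame of post above 0 m), for 0.1 s.
At the end, for the whole second after the job is handed in: The slat lies flat on the bench, at rest and wholly inside the bay: both end-face centres at least 16 mm inside the mouth line (half its width, less 2 mm) and between the kerbs (x of slat_left_end in the frame of bay between 0.016 and 0.092 m and x of slat_right_end in the frame of bay between 0.016 and 0.092 m and y of slat_left_end in the frame of bay below 0.148 m and y of slat_right_end in the frame of bay above -0.148 m and height (world z) of slat below 0.006 m and angle between slat's own z axis and vertical below 0.1 rad and linear speed of slat below 0.01 m/s); the robot touches nothing.
It fails at once if the slat is lifted (more than 10 mm) off the bench or tipped (height (world z) of slat above 0.01 m or angle between slat's own z axis and vertical above 0.25 rad).
It fails at once if the cheese, brush or jar is moved more than 25 mm (distance of any of cheese, brush, brine_jar from where it was at the start of the episode above 0.025 m).
It also fails if it takes over 69 s, if anything falls off the work surface, if the arm or the gripper's body presses on something with over 40 N, if the wrist force passes 120 N, or if a joint passes its speed limit or range.

ROBOT

A 6-joint arm with a two-finger parallel gripper is mounted at the origin on the work surface. World frame = base frame: x ahead of the robot, y to its left, z up, the work surface at z = 0. Lengths are in m, angles in rad, forces in N, time in s.
With the tool pointing down it reaches from about 0.35 to 0.975 m from the base axis. Payload 4.9 kg.
Tool frame: the origin (TCP) lies at the very end of the fingers, on their centre line; the grasp point (between the pads) lies 19 mm behind it; x points along the fingers, z is the direction in which the jaws open and shut, and the axes are right-handed (so a half turn about x gives the same grasp; the last joint's range is limited). The gripper opens to 85 mm and grips with 20 to 120 N. Pads are 22 mm wide; open, the fingers measure 114 mm over their backs; the gripper's body (76 mm by 85 mm) begins 54 mm behind the grasp point. The pads swing forward as they close: fully open they stand 13 mm farther back than shut.
Start: joints at [1.075, 0.053, 1.613, -0, 1.476, -0.119], TCP at [0.23, 0.581, 0.231] pointing down, gripper open.
Joint ranges: [-3.01, 3.01], [-1.01, 2.22], [0.06, 2.58], [-1.02, 4.17], [0.09, 2.62], [-3.14, 3.14]. Speed limits (rad/s): [2.57, 2.57, 3.14, 3.14, 3.14, 3.14].

INTERFACE

Orientations are given as a unit quaternion [w, x, y, z].
In Python, from plant import manip, viewer gives the robot as it stands.
- The arm moves only by the shell command python3 -m inch 'ROWS'. ROWS is JSON, a list of rows, each an object with "fingers": the opening, from -1 (shut) to 1 (fully open), so that 0 is half open; "delta_pos": the shift along the tool's x, y, z in cm, a list of three; "twist": the turn, a rotation vector about the tool's x, y, z in degrees, a list of three. A call has 1 to 5 rows; each row shifts and turns the commanded pose from where the row before left it, along the tool's axes as they then stand; what a row does not reach is not made up. A row lasts 1/8 s, in which the tool goes at most 62.5 mm and 10.7 degrees, less where a joint would pass 70% of its speed; a pose out of reach is approached as far as the arm can. A call is refused whole if a number of a shift passes 6.25 or a number of a turn 10.7, either way. A call with a gripper value outside its range is refused whole. The fingers move at their own pace and stop on an object; the grip force is fixed at half the most. Time passes only in rows, so rows that do not move let the fingers close. It gives the time, the measured TCP pose, the force and the opening at its end, in the units of the state.
- manip.state(): the state, without advancing time (a new reading comes with each control period).
- viewer.grab_frame(name): name is "scene" or "top"; returns a dict with "pixels" (400x640x3 uint8, blue, green, red), "range_z" (400x640 float32, m along the optical axis (not along the pixel's ray), 0 where there is no reading), "K" (3x3 intrinsics, pixels), "pose" (4x4, takes a point from camera to world coordinates). Camera axes: x right, y down, z forward; pixel columns grow to the right and rows downward; lengths in m; the calibration is good to about 2 mm. A picture is of the moment at which its call begins.
- manip.job_done(): hands the job in, once; it reports no verdict.
The state is a dict: "time": time; "joint_pos": joint angles; "joint_vel": joint speeds; "joint_efforts": joint torques, N m; "tool_pos": TCP position; "tool_rot": TCP orientation; "contact_force": force on the tool from outside, world axes, zero at the start; "ft_torque": the same for the moment, N m; "gripper_width": opening from 0.0 (shut) to 1.0 (fully open).
Only numpy, scipy, OpenCV 4.12 (cv2) and the standard library are available. Lean on these libraries where they do the work, as an engineer would, in place of code of your own. Each camera call takes 0.05 s, during which the arm holds its last target.

## Working session

There is one attempt and no reset: what is moved stays moved. The work goes in short steps, Python scripts to look and compute and a shell command to move; the robot and the scene stay as the last step left them, time stands still between calls to the robot, and variables do not carry over. Pictures are saved under pics/ and viewed, and the job is handed in when it is done.

```bash
ls; mkdir -p pics; python3 - <<'E'
from plant import manip, viewer
import cv2, numpy as np, pickle
for n in ["scene","top"]:
    f=viewer.grab_frame(n); cv2.imwrite(f"pics/{n}0.png",f["pixels"]); pickle.dump(f,open(f"{n}0.pkl","wb"))
    print(n,f["K"].round(1).tolist(),f["pose"].round(3).tolist())
s=manip.state(); print(s)
E
```

```text
pics
scene [[516.3, 0.0, 317.9], [0.0, 516.3, 194.6], [0.0, 0.0, 1.0]] [[-0.76, 0.339, -0.555, 1.169], [0.65, 0.427, -0.629, 0.753], [0.024, -0.839, -0.544, 0.74], [0.0, 0.0, 0.0, 1.0]]
top [[486.4, 0.0, 317.8], [0.0, 486.4, 203.0], [0.0, 0.0, 1.0]] [[-0.02, -0.981, 0.191, 0.248], [-1.0, 0.016, -0.024, 0.001], [0.021, -0.192, -0.981, 1.248], [0.0, 0.0, 0.0, 1.0]]
{'time': 0.1, 'joint_pos': array([ 1.07500032e+00,  5.32819836e-02,  1.61414708e+00, -5.11453968e-06,
        1.47599887e+00, -1.18950297e-01]), 'joint_vel': array([-0.00056432, -0.00214468, -0.0033737 , -0.00086277, -0.00043373,
        0.00015672]), 'joint_efforts': array([-3.68760766e-04, -3.94899166e+01, -3.71365678e+01, -1.69870127e-04,
        3.99703276e-03, -2.28409658e-05]), 'tool_pos': array([0.22969755, 0.58065956, 0.23019719]), 'tool_rot': array([ 0.58422973, -0.39779556,  0.58538035,  0.39719537]), 'contact_force': array([-0.91994257,  0.31492476, -0.50208802]), 'ft_torque': array([-0.02191829, -0.0250047 , -0.07905846]), 'gripper_width': 0.9987209966660993}
```

View pics/top0.png

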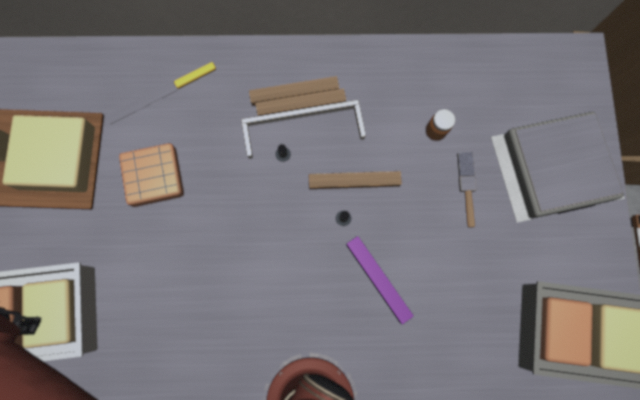

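View pics/scene0.png

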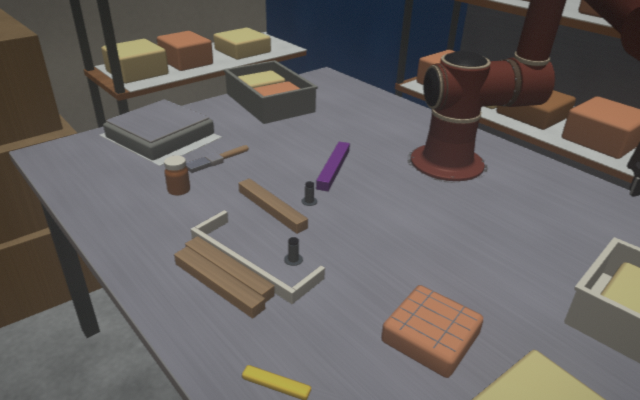

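The top view shows the slat at about (355,180) and the bay mouth from (249,155) to (363,135). The post is at (283,152), and a decoy post stands at (344,217). Next I'll measure these.

```bash
cat > h.py <<'E'
import cv2, numpy as np
from plant import manip, viewer
def cast(f,uv,z):
    uv=np.atleast_2d(np.asarray(uv,float)); K=f["K"];P=f["pose"]
    d=np.c_[(uv[:,0]-K[0,2])/K[0,0],(uv[:,1]-K[1,2])/K[1,1],np.ones(len(uv))]@P[:3,:3].T
    o=P[:3,3]; t=(z-o[2])/d[:,2]; return o+d*t[:,None]
def cloud(f):
    K=f["K"];P=f["pose"];v,u=np.mgrid[:400,:640]; z=f["range_z"]
    c=np.stack([(u-K[0,2])/K[0,0]*z,(v-K[1,2])/K[1,1]*z,z],-1)
    return c@P[:3,:3].T+P[:3,3]
def hsv(f): return cv2.cvtColor(f["pixels"],cv2.COLOR_BGR2HSV)
E
python3 - <<'E'
import pickle; from h import *
f=pickle.load(open("top0.pkl","rb"))
H=hsv(f); C=cloud(f)
for (u,v) in [(355,180),(300,95),(246,140),(360,120),(300,112),(283,149),(344,215),(283,152),(380,280),(200,200)]:
    print((u,v),H[v,u],C[v,u].round(3))
cv2.imwrite("pics/crop0.png",cv2.resize(f["pixels"][70:230,230:420],None,fx=4,fy=3.7,interpolation=cv2.INTER_CUBIC))
E
```

```text
(355, 180) [ 15  84 140] [ 0.543 -0.125  0.035]
(300, 95) [ 15  88 122] [0.779 0.013 0.031]
(246, 140) [111  16 206] [0.654 0.155 0.035]
(360, 120) [110  15 208] [ 0.707 -0.145  0.03 ]
(300, 112) [112  14 195] [0.729 0.014 0.035]
(283, 149) [120  27  38] [0.621 0.058 0.057]
(344, 215) [120  14  36] [ 0.448 -0.092  0.057]
(283, 152) [110  23  34] [0.615 0.058 0.052]
(380, 280) [142 117 165] [ 0.288 -0.179  0.031]
(200, 200) [120  19 137] [0.504 0.277 0.001]
```

View pics/crop0.png

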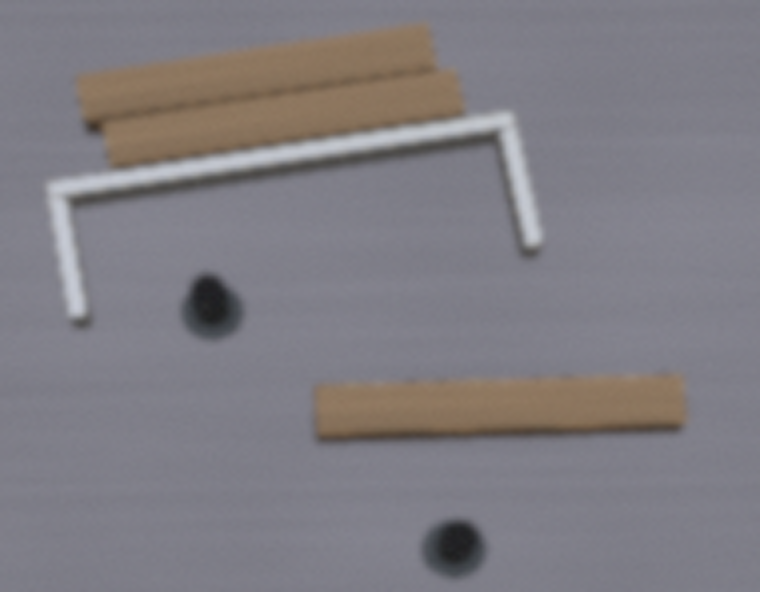

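```bash
cat >> h.py <<'E'
BOX=(slice(60,260),slice(200,440))
def slat(f, box=None, dbg=False):
    H=hsv(f); 
    m=cv2.inRange(H,(8,50,70),(25,150,255)); 
    n,l,st,ce=cv2.connectedComponentsWithStats(m)
    out=[]
    for i in range(1,n):
        if st[i,4]<600: continue
        v,u=np.nonzero(l==i)
        p=cast(f,np.c_[u,v],0.03)[:,:2]
        r=cv2.minAreaRect((p*1000).astype(np.float32))
        d=sorted(r[1])
        b=cv2.boxPoints(r)
        e=b[np.argsort([0,1,2,3])]
        L=[np.linalg.norm(b[1]-b[0]),np.linalg.norm(b[2]-b[1])]
        ax=(b[1]-b[0])/L[0] if L[0]>L[1] else (b[2]-b[1])/L[1]
        if ax[1]<0: ax=-ax
        out.append((np.array(r[0]).round(1),np.round(d,1),np.degrees(np.arctan2(-ax[0],ax[1])).round(1)))
    return out
E
python3 - <<'E'
import pickle; from h import *
f=pickle.load(open("top0.pkl","rb"))
for o in slat(f): print(o)
H=hsv(f)
w=cv2.inRange(H,(0,0,165),(180,45,255)); w[:, :225]=0;w[:,385:]=0;w[:80]=0;w[180:]=0
n,l,st,ce=cv2.connectedComponentsWithStats(w)
i=1+np.argmax(st[1:,4]); print(st[i])
v,u=np.nonzero(l==i); p=cast(f,np.c_[u,v],0.032)[:,:2]
r=cv2.minAreaRect((p*1000).astype(np.float32)); print("bay rect",r, cv2.boxPoints(r).round(1).tolist())
d=cv2.inRange(H,(0,0,0),(180,255,60)); 
n,l,st,ce=cv2.connectedComponentsWithStats(d[100:250,230:420])
for i in range(1,n):
    if st[i,4]>15: 
        c=ce[i]+[230,100]; print("dark",c,st[i], cast(f,c,0.055).round(3))
g=pickle.load(open("scene0.pkl","rb"))
C=cloud(f)
for nm,(c0,c1) in dict(post=((270,300),(135,165)),decoy=((330,360),(200,230))).items():
    s=C[c1[0]:c1[1],c0[0]:c0[1]].reshape(-1,3); s=s[s[:,2]>.045]; print(nm,len(s),s.mean(0).round(3),s.min(0).round(3),s.max(0).round(3))
# scene view posts
Hs=hsv(g); d=cv2.inRange(Hs,(0,0,0),(180,255,70)); 
for (a,b) in [((270,310),(230,275)),((290,325),(175,215))]:
    m=d[b[0]:b[1],a[0]:a[1]]; v,u=np.nonzero(m); print("scene",u.mean()+a[0],v.min()+b[0],v.max()+b[0],cast(g,(u.mean()+a[0],v.min()+b[0]+4),0.055).round(3))
E
```

```text
(array([778.6,  20.2]), array([ 73. , 249.1]), np.float32(9.2))
(array([614.4, 669.5]), array([257. , 268.6]), np.float32(-2.9))
(array([567.6, 398.8]), array([144.3, 145.9]), np.float32(-78.2))
(array([ 545.2, -125. ]), array([ 37.8, 236.9]), np.float32(1.1))
(array([225.9, 631.1]), array([123.3, 150.9]), np.float32(-85.0))
(array([ 147.9, -689.6]), array([155.3, 241.5]), np.float32(-8.6))
[242 100 124  55 692]
bay rect ((689.5132446289062, 6.078948974609375), (100.28549194335938, 314.18438720703125), 9.245246887207031) [[614.7999877929688, 153.10000610351562], [665.2999877929688, -157.0], [764.2000122070312, -140.89999389648438], [713.7999877929688, 169.1999969482422]]
dark [282.22105263 151.56842105] [48 45 10 13 95] [[0.615 0.06  0.055]]
dark [343.73493976 216.72289157] [109 112  10  11  83] [[ 0.445 -0.092  0.055]]
post 72 [0.605 0.059 0.121] [0.248 0.001 0.048] [0.637 0.074 1.248]
decoy 81 [ 0.433 -0.085  0.158] [ 0.248 -0.105  0.046] [4.630e-01 1.000e-03 1.248e+00]
scene 293.0396475770925 238 262 [[0.633 0.07  0.055]]
scene 309.3333333333333 182 203 [[ 0.462 -0.081  0.055]]
```

```bash
cat >> h.py <<'E'
from scipy.spatial.transform import Rotation as Ro
B0=np.array([640.,-2.]); BY=np.radians(9.25); RB=np.array([[np.cos(BY),-np.sin(BY)],[np.sin(BY),np.cos(BY)]])
def w2b(p): return (np.asarray(p)-B0)@RB
def b2w(p): return np.asarray(p)@RB.T+B0
def R(s=None):
    s=s or manip.state(); q=s["tool_rot"]; return Ro.from_quat([q[1],q[2],q[3],q[0]]).as_matrix()
def go(xy_mm,z_mm=None):
    s=manip.state(); t=np.array([*xy_mm,z_mm if z_mm is not None else s["tool_pos"][2]*1000])
    d=R(s).T@(t/10-s["tool_pos"]*100); print("tcp mm",(s["tool_pos"]*1000).round(1),"bay",w2b(s["tool_pos"][:2]*1000).round(1),"delta cm tool",d.round(2),"t",round(s["time"],2))
def zyaw():
    r=R(); return np.degrees(np.arctan2(r[1,2],r[0,2]))
def look(name=None):
    f=viewer.grab_frame("top")
    for c,d,y in slat(f):
        if d[1]>200 and d[1]<245 and d[0]<60:
            b=w2b(c); th=9.25-y; a=np.array([np.sin(np.radians(th)),np.cos(np.radians(th))]); nrm=np.array([a[1],-a[0]])
            print("slat world",c,d,"yaw",y,"| bay c",b.round(1),"th",round(float(th),1),"L",(b+120*a).round(1),"R",(b-120*a).round(1),"post gap",round(float((np.array([-3,68])-b)@-nrm-30),1))
    if name: cv2.imwrite("pics/"+name,cv2.resize(f["pixels"][70:230,230:420],None,fx=4,fy=3.7,interpolation=cv2.INTER_CUBIC))
    return f
E
python3 - <<'E'
import pickle; from h import *
print(R().round(3), zyaw()); go((485,-20),60)
f=pickle.load(open("top0.pkl","rb")); g=pickle.load(open("scene0.pkl","rb"))
print(cast(f,(282.5,149.8),.055).round(4))
cv2.imwrite("pics/s_crop.png",cv2.resize(g["pixels"][170:280,250:350],None,fx=5,fy=5,interpolation=cv2.INTER_CUBIC))
look()
E
```

```text
[[-0.001 -0.93   0.368]
 [-0.002  0.368  0.93 ]
 [-1.     0.    -0.002]] 68.40837052993062
tcp mm [229.7 580.7 230.2] bay [-311.3  641. ] delta cm tool [ 17.09 -45.85 -46.43] t 0.1
[[0.62   0.0593 0.055 ]]
slat world [ 545.2 -125. ] [ 37.9 236.9] yaw 1.1 | bay c [-113.3 -106.2] th 8.1 L [-96.3  12.6] R [-130.4 -225. ] post gap -114.5
```

View pics/s_crop.png

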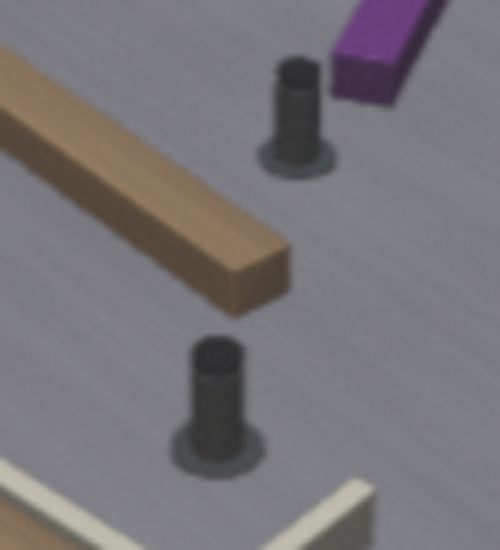

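The scene view shows the post with its cap at about (293.6,241.4). That puts it near (-3,68) in the bay frame, within the stated limits. The jaw axis at 68° already lines up with the slat angle I want, so I'll approach with the fingers shut.

```bash
python3 -m inch '[{"fingers":-1,"delta_pos":[0,-4.2,-4.2],"twist":[0,0,0]},{"fingers":-1,"delta_pos":[0,-4.2,-4.2],"twist":[0,0,0]},{"fingers":-1,"delta_pos":[0,-4.2,-4.2],"twist":[0,0,0]},{"fingers":-1,"delta_pos":[0,-4.2,-4.2],"twist":[0,0,0]},{"fingers":-1,"delta_pos":[0,-4.2,-4.2],"twist":[0,0,0]}]'
python3 -m inch '[{"fingers":-1,"delta_pos":[0,-4.2,-4.2],"twist":[0,0,0]},{"fingers":-1,"delta_pos":[0,-4.2,-4.2],"twist":[0,0,0]},{"fingers":-1,"delta_pos":[0,-4.2,-4.2],"twist":[0,0,0]},{"fingers":-1,"delta_pos":[0,-4.2,-4.2],"twist":[0,0,0]},{"fingers":-1,"delta_pos":[0,-4.2,-4.2],"twist":[0,0,0]}]'
python3 -c "
from h import *
go((485,-20),60); print(zyaw())"
```

```text
time: 0.78
tool_pos: [0.3482, 0.3068, 0.231]
tool_rot: [0.585, -0.398, 0.585, 0.398]
contact_force: [0.8, -0.0, 0.1]
gripper_width: 0.003
time: 1.4
tool_pos: [0.4663, 0.0342, 0.2312]
tool_rot: [0.585, -0.397, 0.585, 0.397]
contact_force: [0.6, 0.2, 0.5]
gripper_width: -0.001
tcp mm [466.3  34.2 231.2] bay [-165.7   63.6] delta cm tool [17.12 -3.73 -4.35] t 1.4
68.39690929634952
```

```bash
python3 -m inch '[{"fingers":-1,"delta_pos":[4,-4.2,-4.3],"twist":[0,0,0]},{"fingers":-1,"delta_pos":[6,0,0],"twist":[0,0,0]},{"fingers":-1,"delta_pos":[6,0,0],"twist":[0,0,0]},{"fingers":-1,"delta_pos":[4,0,0],"twist":[0,0,0]},{"fingers":-1,"delta_pos":[1.7,0,0],"twist":[0,0,0]}]'
python3 -c "
from h import *
go((505,-22),12); print(zyaw()); look('a.png')"
```

```text
time: 2.02
tool_pos: [0.4838, -0.0116, 0.0167]
tool_rot: [0.583, -0.396, 0.586, 0.399]
contact_force: [-0.2, -0.4, 0.0]
gripper_width: 0.001
tcp mm [483.8 -11.6  16.7] bay [-155.7   15.7] delta cm tool [ 0.46 -2.36 -0.19] t 2.02
68.40291782041275
```

View pics/a.png

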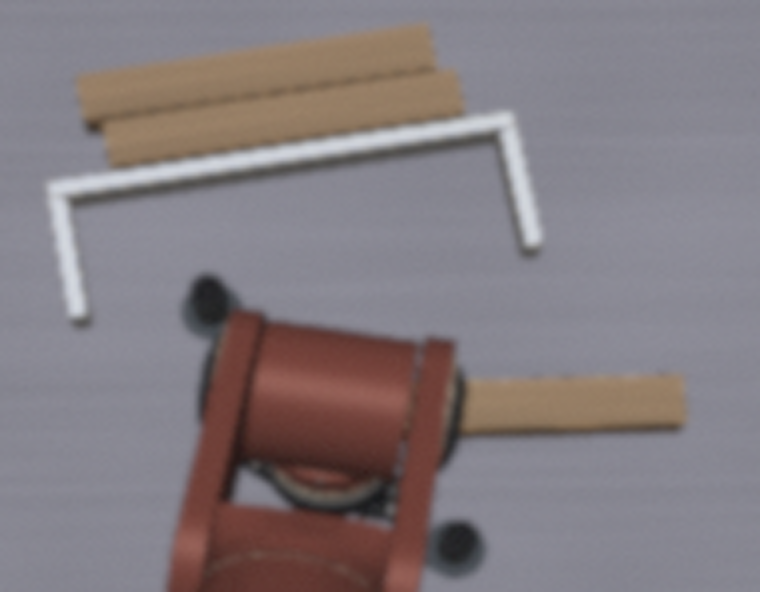

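The arm hides the left half of the slat in the top view. The fingers are behind its left end, so I'll push along tool −y.

```bash
python3 -m inch '[{"fingers":-1,"delta_pos":[0.3,-1.5,0],"twist":[0,0,0]},{"fingers":-1,"delta_pos":[0,-1.4,0],"twist":[0,0,0]},{"fingers":-1,"delta_pos":[0,-1.3,0],"twist":[0,0,0]},{"fingers":-1,"delta_pos":[0,-1.3,0],"twist":[0,0,0]},{"fingers":-1,"delta_pos":[0,-1.3,0],"twist":[0,0,0]}]'
python3 -c "
from h import *
go((505,-22),12); look('b.png'); f=viewer.grab_frame('scene'); cv2.imwrite('pics/bs.png',f['pixels'])"
```

```text
time: 2.7
tool_pos: [0.5503, -0.0373, 0.017]
tool_rot: [0.585, -0.398, 0.585, 0.397]
contact_force: [0.3, 0.2, 0.4]
gripper_width: 0.006
tcp mm [550.3 -37.3  17. ] bay [-94.2 -20.4] delta cm tool [ 0.5   4.78 -0.25] t 2.7
```

View pics/b.png

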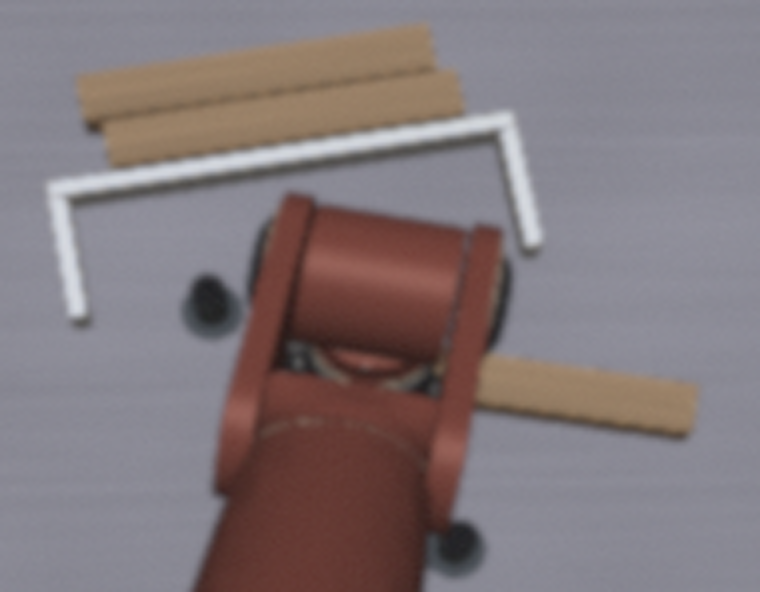

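View pics/bs.png

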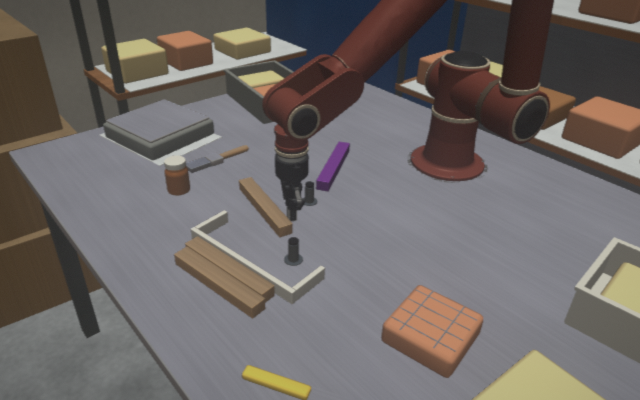

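Top view: the slat has turned clockwise, and its right end is at about crop (690,408). The scene view shows the fingers behind the left end. I'll keep pushing.

```bash
python3 -m inch '[{"fingers":-1,"delta_pos":[0.2,-1.2,0],"twist":[0,0,0]},{"fingers":-1,"delta_pos":[0,-1.2,0],"twist":[0,0,0]},{"fingers":-1,"delta_pos":[0,-1.2,0],"twist":[0,0,0]},{"fingers":-1,"delta_pos":[0,-0.6,0],"twist":[0,0,0]}]'
cat >> h.py <<'E'
def sc(name=None,vmin=None):
    g=viewer.grab_frame("scene"); H=hsv(g)
    m=cv2.inRange(H,(8,50,60),(25,170,255)); C=cloud(g)
    ok=(C[...,2]>0.022)&(C[...,2]<0.045)&(C[...,0]>0.42)&(C[...,0]<0.74)&(np.abs(C[...,1])<0.33)&(m>0)
    # drop spares: bay x>100
    b=(C[...,:2]*1000-B0)@RB
    ok&=b[...,0]<95
    l=ok.astype(np.uint8)
    n,l,st,_=cv2.connectedComponentsWithStats(l); i=1+np.argmax(st[1:,4])
    v,u=np.nonzero(l==i); p=w2b(cast(g,np.c_[u,v],0.03)[:,:2]*1000); r=cv2.minAreaRect(p.astype(np.float32))
    bx=cv2.boxPoints(r); L=np.linalg.norm(bx[1]-bx[0]),np.linalg.norm(bx[2]-bx[1])
    a=(bx[1]-bx[0])/L[0] if L[0]>L[1] else (bx[2]-bx[1])/L[1]
    if a[1]<0:a=-a
    c=np.array(r[0]); print("scene slat: bay c",c.round(1),"size",np.round(sorted(L),1),"th",np.degrees(np.arctan2(a[0],a[1])).round(1),"L",(c+120*a).round(1),"R",(c-120*a).round(1),"postgap",round(float((np.array([-3,68])-c)@np.array([-a[1],a[0]])-30),1), "px",len(u))
    if name: cv2.imwrite("pics/"+name,cv2.resize(g["pixels"][120:320,140:380],None,fx=3,fy=3,interpolation=cv2.INTER_CUBIC))
E
python3 -c "
from h import *
sc('cs.png'); look('c.png'); go((560,-20))"
```

```text
time: 3.3
tool_pos: [0.5893, -0.0528, 0.0148]
tool_rot: [0.585, -0.398, 0.585, 0.397]
contact_force: [-1.4, -0.1, 0.0]
gripper_width: 0.002
scene slat: bay c [ -74.  -125.1] size [ 38.2 247.6] th 32.3 L [ -9.9 -23.6] R [-138.2 -226.5] postgap 13.2 px 848
tcp mm [589.1 -52.8  14.8] bay [-58.4 -41.9] delta cm tool [-0.    3.91  1.97] t 3.4
```

View pics/cs.png

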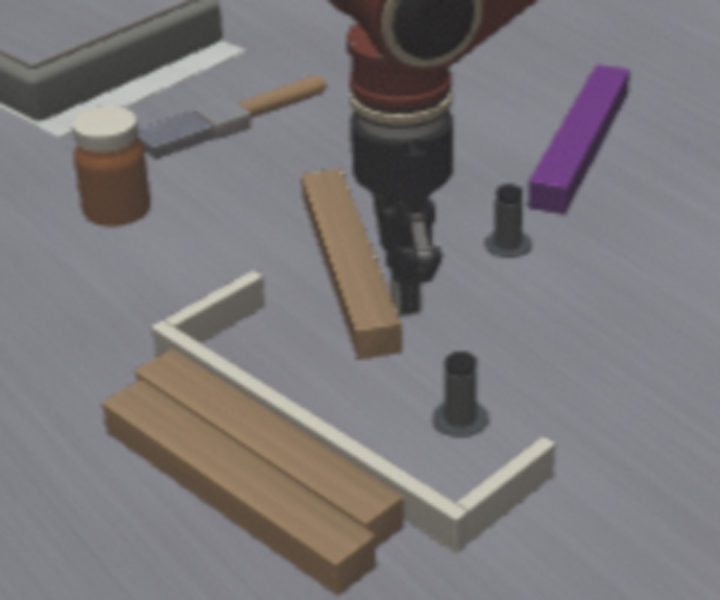

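View pics/c.png

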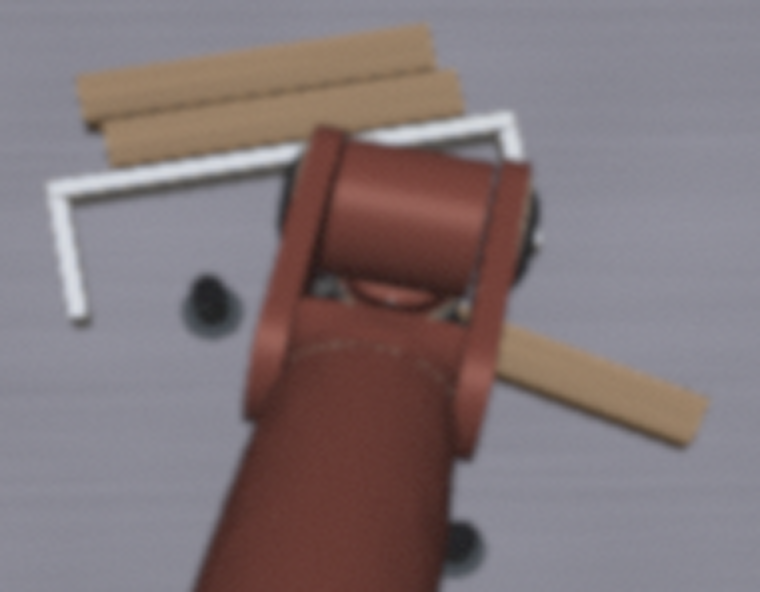

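Both views show the slat at θ≈32°, with its left end just outside the mouth and to the right of the post. The gap to the post line is about 10 mm. Next I'll lift, go round to the right end, and push along the slat's axis.

```bash
python3 -c "
from h import *
f=viewer.grab_frame('top')
print(cast(f,[(459,155),(459,175),(466,225)],0.0).round(3), b2w((-160,-262)))
go(b2w((-160,-262)),75)"
```

```text
[[ 0.616 -0.411  0.   ]
 [ 0.561 -0.406  0.   ]
 [ 0.426 -0.415  0.   ]] [ 524.19513354 -286.31185854]
tcp mm [588.6 -52.6  14.7] bay [-58.8 -41.6] delta cm tool [ -6.03  -2.61 -24.11] t 3.45
```

```bash
python3 -m inch '[{"fingers":-1,"delta_pos":[0,1,0],"twist":[0,0,0]},{"fingers":-1,"delta_pos":[-6,0,0],"twist":[0,0,0]},{"fingers":-1,"delta_pos":[0,-1.2,-6.1],"twist":[0,0,0]},{"fingers":-1,"delta_pos":[0,-1.2,-6.1],"twist":[0,0,0]},{"fingers":-1,"delta_pos":[0,-1.2,-6],"twist":[0,0,0]}]'
python3 -m inch '[{"fingers":-1,"delta_pos":[0,0,-6],"twist":[0,0,0]},{"fingers":-1,"delta_pos":[0,0,0],"twist":[0,0,0]}]'
python3 -c "
from h import *
go(b2w((-160,-262)),14);print(zyaw()); look('d.png');sc('ds.png')"
```

```text
time: 4.08
tool_pos: [0.5445, -0.2321, 0.075]
tool_rot: [0.585, -0.398, 0.585, 0.398]
contact_force: [0.5, -0.2, 0.5]
gripper_width: -0.006
time: 4.32
tool_pos: [0.5215, -0.2898, 0.0748]
tool_rot: [0.586, -0.396, 0.586, 0.396]
contact_force: [0.5, 0.2, -0.2]
gripper_width: 0.002
tcp mm [ 521.5 -289.8   74.8] bay [-163.2 -265. ] delta cm tool [ 6.08 -0.12  0.43] t 4.33
68.10499540653511
slat world [ 580.4 -139.8] [ 38.9 228.8] yaw -23.5 | bay c [ -81.  -126.4] th 32.8 L [-16.1 -25.5] R [-145.9 -227.4] post gap 9.6
scene slat: bay c [ -74.1 -126.8] size [ 37.1 244.6] th 32.8 L [ -9.  -25.9] R [-139.1 -227.6] postgap 15.8 px 831
```

View pics/d.png

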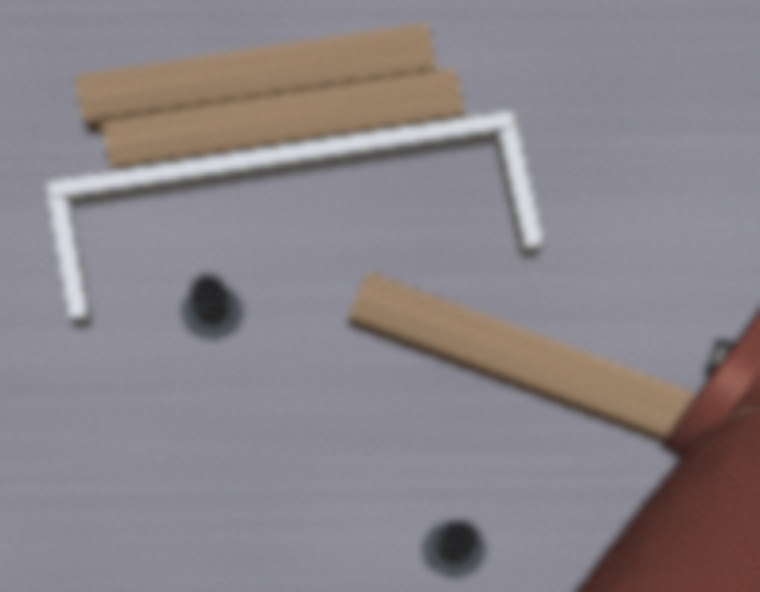

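View pics/ds.png

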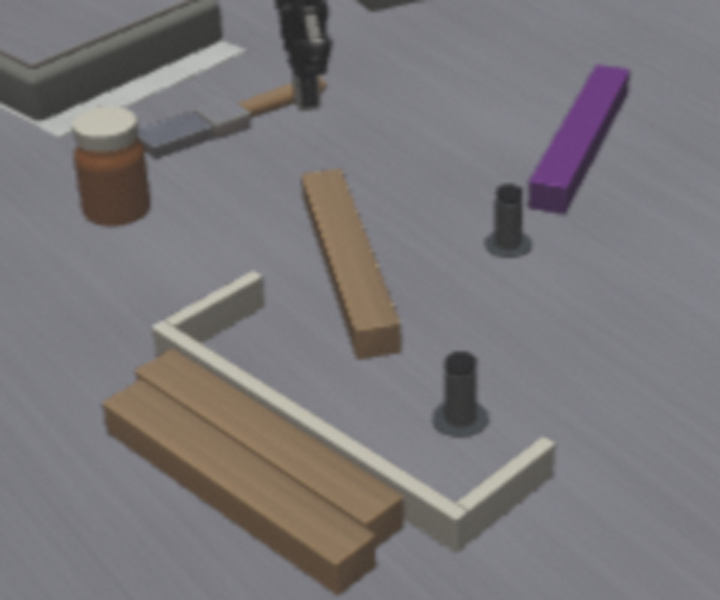

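```bash
python3 -m inch '[{"fingers":-1,"delta_pos":[5,0.2,0],"twist":[0,0,0]},{"fingers":-1,"delta_pos":[1,0,0.6],"twist":[0,0,0]},{"fingers":-1,"delta_pos":[0,0,1.4],"twist":[0,0,0]},{"fingers":-1,"delta_pos":[0,0,1.4],"twist":[0,0,0]},{"fingers":-1,"delta_pos":[0,0,1.4],"twist":[0,0,0]}]'
python3 -m inch '[{"fingers":-1,"delta_pos":[0,0,1.4],"twist":[0,0,0]},{"fingers":-1,"delta_pos":[0,0,1.4],"twist":[0,0,0]}]'
python3 -c "
from h import *
go(b2w((-160,-262)),14);look('e.png');sc('es.png')"
```

```text
time: 5.05
tool_pos: [0.541, -0.2409, 0.0165]
tool_rot: [0.585, -0.399, 0.584, 0.397]
contact_force: [-0.2, -0.1, 0.9]
gripper_width: 0.003
time: 5.3
tool_pos: [0.5503, -0.2149, 0.0153]
tool_rot: [0.585, -0.398, 0.585, 0.397]
contact_force: [-0.8, -0.7, 0.9]
gripper_width: -0.002
tcp mm [ 550.3 -214.9   15.3] bay [-122.7 -195.7] delta cm tool [ 0.13 -0.2  -7.6 ] t 5.3
scene slat: bay c [-44.8 -76.7] size [ 37.2 250.2] th 31.9 L [18.7 25.1] R [-108.3 -178.6] postgap 11.1 px 941
```

View pics/es.png

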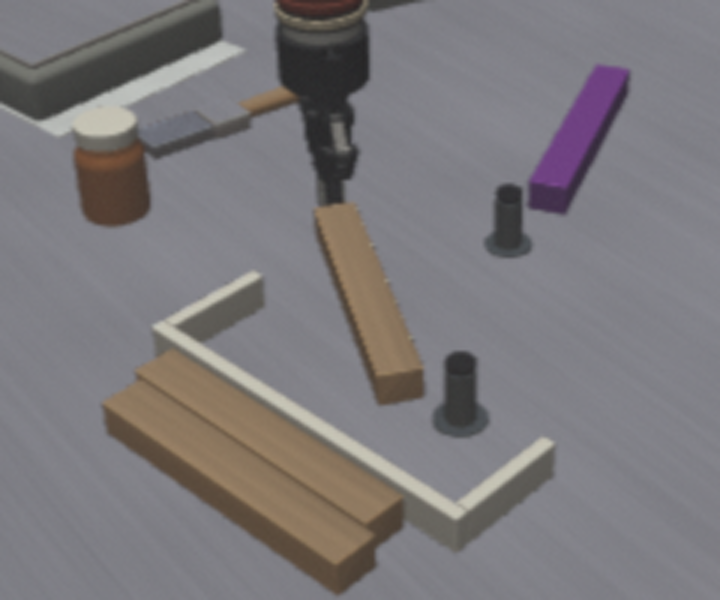

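View pics/e.png

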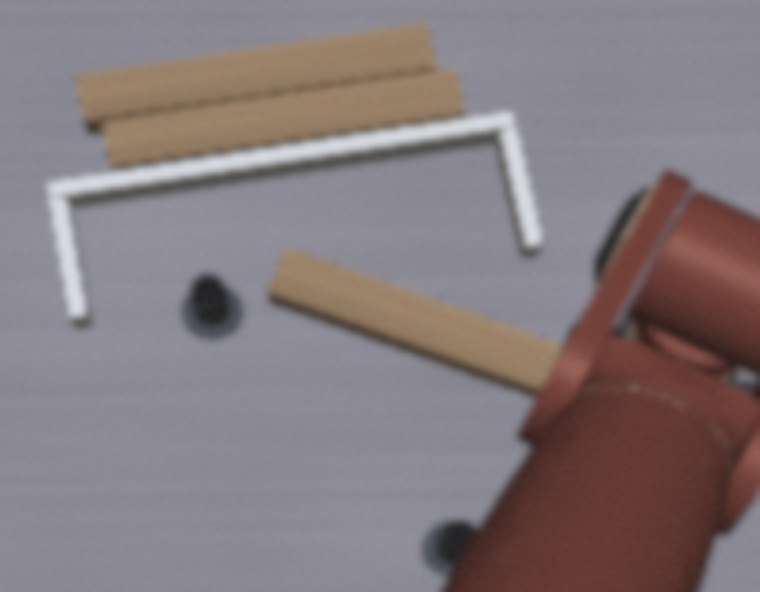

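The slat slid straight along its axis. Its left end is now about 18 mm inside the mouth, and both views show it clearing the right side of the post. I'll push on.

```bash
python3 -m inch '[{"fingers":-1,"delta_pos":[0,0,1.3],"twist":[0,0,0]},{"fingers":-1,"delta_pos":[0,0,1.3],"twist":[0,0,0]},{"fingers":-1,"delta_pos":[0,0,1.3],"twist":[0,0,0]},{"fingers":-1,"delta_pos":[0,0,1.1],"twist":[0,0,0]}]'
python3 -c "
from h import *
go(b2w((-160,-262)),14);look('g.png');sc('gs.png')"
```

```text
time: 5.9
tool_pos: [0.5683, -0.1683, 0.0147]
tool_rot: [0.585, -0.398, 0.585, 0.398]
contact_force: [-1.3, -1.5, 0.4]
gripper_width: 0.003
tcp mm [ 568.3 -168.3   14.7] bay [ -97.5 -152.6] delta cm tool [  0.07  -0.24 -12.6 ] t 5.9
scene slat: bay c [-20.4 -34.1] size [ 38.  249.1] th 31.4 L [42.  68.4] R [ -82.9 -136.5] postgap 8.2 px 1049
```

View pics/gs.png

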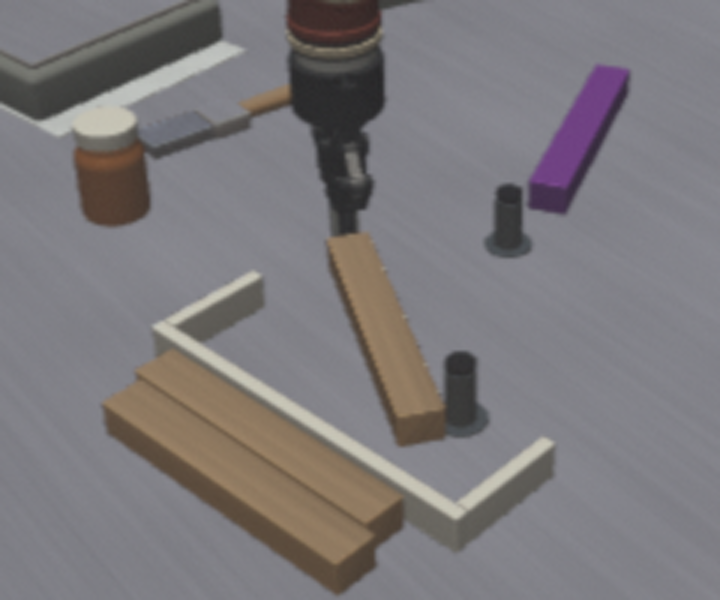

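View pics/g.png

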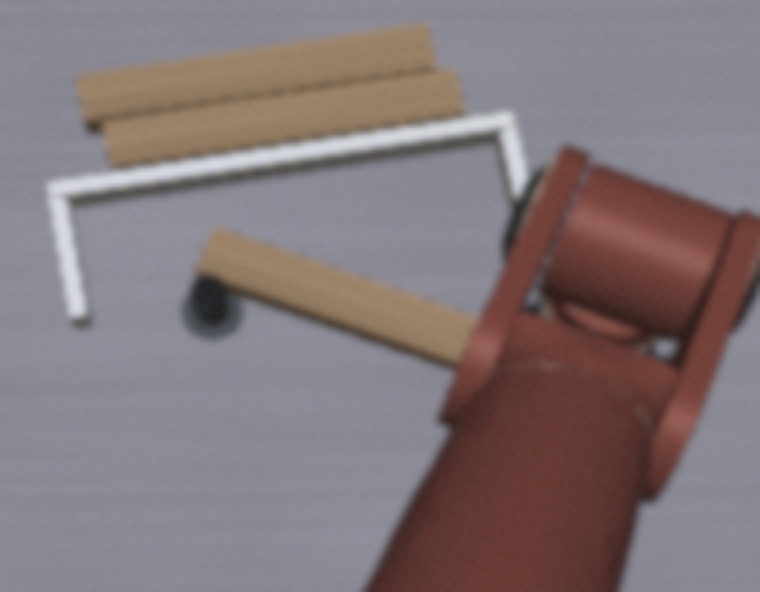

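The slat's left end is now passing the post on the bay side, and it is still sliding straight. I'll continue.

```bash
python3 -m inch '[{"fingers":-1,"delta_pos":[0,0,1.2],"twist":[0,0,0]},{"fingers":-1,"delta_pos":[0,0,1.2],"twist":[0,0,0]},{"fingers":-1,"delta_pos":[0,0,1.0],"twist":[0,0,0]}]'
python3 -c "
from h import *
go(b2w((-160,-262)),14);look('i.png');sc('is.png')"
```

```text
time: 6.38
tool_pos: [0.5807, -0.1367, 0.0146]
tool_rot: [0.585, -0.398, 0.585, 0.398]
contact_force: [-0.1, -0.5, -0.9]
gripper_width: -0.001
tcp mm [ 580.7 -136.7   14.6] bay [ -80.2 -123.4] delta cm tool [  0.06  -0.25 -15.99] t 6.38
scene slat: bay c [-4.3 -5.3] size [ 37.7 248.9] th 31.0 L [57.5 97.6] R [ -66.  -108.2] postgap 6.6 px 1112
```

View pics/is.png

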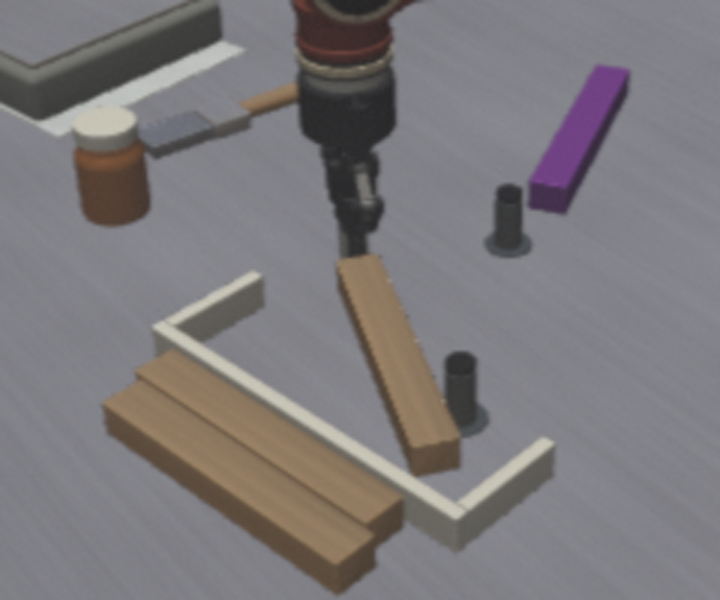

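View pics/i.png

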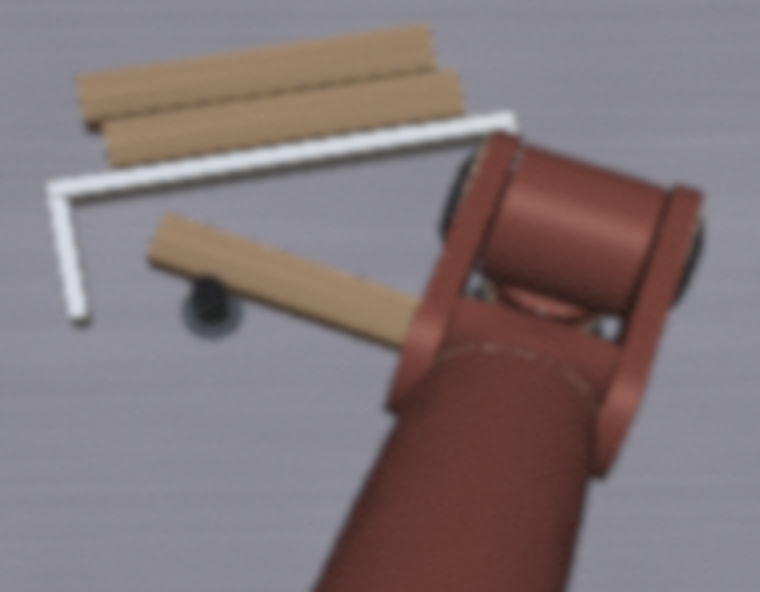

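```bash
python3 -m inch '[{"fingers":-1,"delta_pos":[0,0,1.0],"twist":[0,0,0]},{"fingers":-1,"delta_pos":[0,0,0.9],"twist":[0,0,0]},{"fingers":-1,"delta_pos":[0,0,-1],"twist":[0,0,0]},{"fingers":-1,"delta_pos":[0,0,-2],"twist":[0,0,0]},{"fingers":-1,"delta_pos":[-3,2,0],"twist":[0,0,0]}]'
python3 -c "
from h import *
look('j.png');sc('js.png');go(b2w((-90,-55)),14)"
```

```text
time: 7.1
tool_pos: [0.5555, -0.1422, 0.0426]
tool_rot: [0.584, -0.395, 0.586, 0.398]
contact_force: [-0.3, 0.2, 0.5]
gripper_width: 0.0
slat world [638.8  15.3] [ 38.5 215.5] yaw -21.7 | bay c [ 1.6 17.3] th 31.0 L [ 63.3 120.2] R [-60.1 -85.6] post gap 0.0
scene slat: bay c [ 4.6 11.5] size [ 38.9 245.1] th 31.2 L [ 66.7 114.2] R [-57.5 -91.2] postgap 5.8 px 1150
tcp mm [ 558.2 -142.3   47.3] bay [-103.3 -125.3] delta cm tool [3.32 2.49 6.71] t 7.2
```

View pics/js.png

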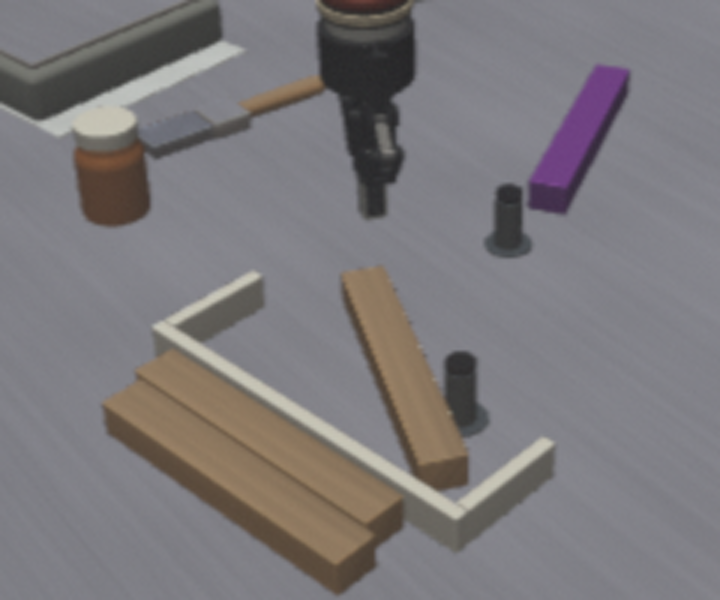

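View pics/j.png

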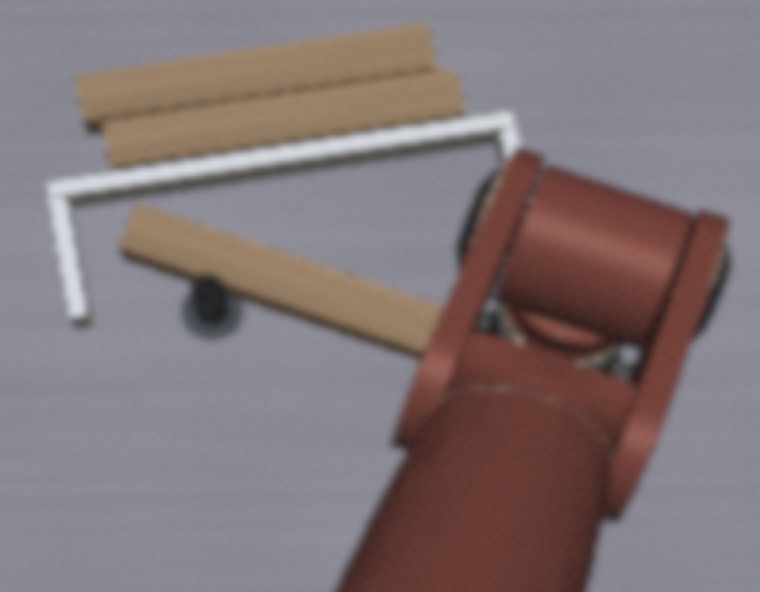

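The slat's left end is behind the post, with L≈(62,108) mm in the bay frame. Now I'll move behind the right end and swing it in.

```bash
python3 -m inch '[{"fingers":-1,"delta_pos":[0,2.5,2],"twist":[0,0,0]},{"fingers":-1,"delta_pos":[0,0,4.7],"twist":[0,0,0]},{"fingers":-1,"delta_pos":[3.3,0,0],"twist":[0,0,0]},{"fingers":-1,"delta_pos":[0,0,0],"twist":[0,0,0]}]'
python3 -c "
from h import *
look('k.png');sc('ks.png');go(b2w((-90,-55)),14)"
```

```text
time: 7.7
tool_pos: [0.5566, -0.0687, 0.0086]
tool_rot: [0.583, -0.396, 0.586, 0.399]
contact_force: [-0.9, 0.7, -1.0]
gripper_width: -0.0
scene slat: bay c [ 5.7 11.8] size [ 37.8 246.7] th 30.9 L [ 67.4 114.7] R [-56.  -91.1] postgap 6.4 px 1152
tcp mm [558.9 -69.6  11.4] bay [-90.9 -53.7] delta cm tool [-0.26 -0.14 -0.06] t 7.8
```

View pics/ks.png

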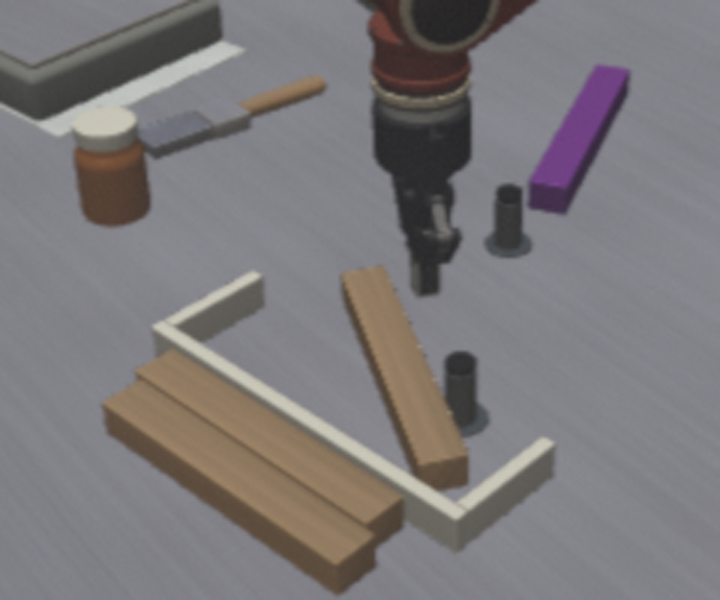

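```bash
python3 -m inch '[{"fingers":-1,"delta_pos":[-0.2,-1.6,0],"twist":[0,0,0]},{"fingers":-1,"delta_pos":[0,-1.2,0.05],"twist":[0,0,0]},{"fingers":-1,"delta_pos":[0,-1.2,0.1],"twist":[0,0,0]},{"fingers":-1,"delta_pos":[0,-1.2,0.2],"twist":[0,0,0]},{"fingers":-1,"delta_pos":[0,-1.2,0.25],"twist":[0,0,0]}]'
python3 -c "
from h import *
look('l.png');sc('ls.png');go(b2w((-90,-55)),14)"
```

```text
time: 8.43
tool_pos: [0.6217, -0.087, 0.0137]
tool_rot: [0.585, -0.397, 0.585, 0.397]
contact_force: [-0.2, -0.3, 0.6]
gripper_width: 0.001
scene slat: bay c [27.9  6.4] size [ 42.1 245. ] th 14.9 L [ 58.8 122.4] R [  -3.  -109.5] postgap 15.7 px 1233
tcp mm [622.5 -87.1  14. ] bay [-31.  -81.2] delta cm tool [-0.01  6.41 -0.78] t 8.53
```

View pics/ls.png

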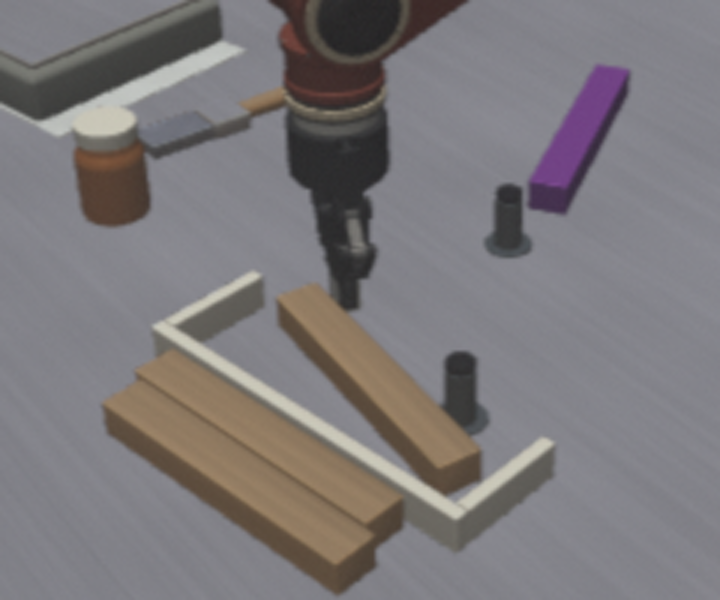

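View pics/l.png

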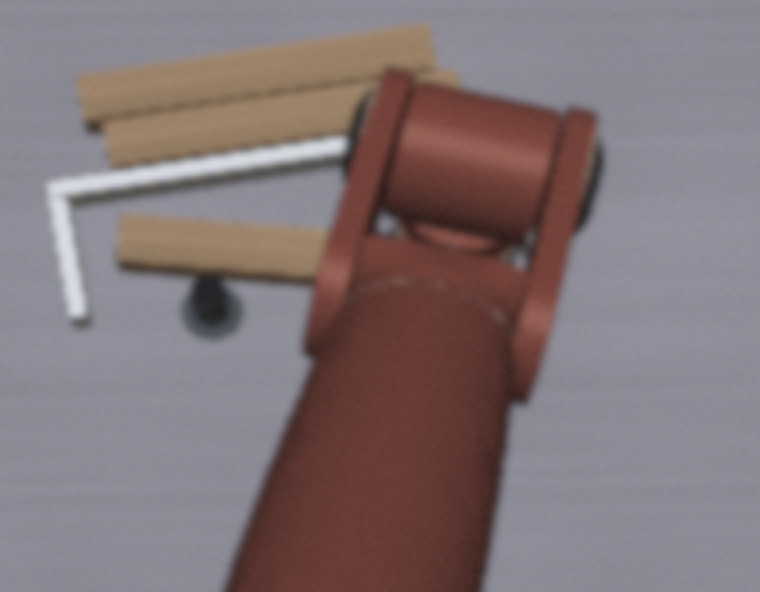

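The slat is at θ≈15° with its right end at the mouth, and there is room on both sides. I'll continue the swing.

```bash
python3 -m inch '[{"fingers":-1,"delta_pos":[0,-0.95,0.4],"twist":[0,0,0]},{"fingers":-1,"delta_pos":[0,-0.95,0.45],"twist":[0,0,0]},{"fingers":-1,"delta_pos":[0,-0.95,0.45],"twist":[0,0,0]},{"fingers":-1,"delta_pos":[0,-0.8,0.45],"twist":[0,0,0]}]'
python3 -c "
from h import *
look('m.png');sc('ms.png');go(b2w((-90,-55)),14)"
```

```text
time: 9.02
tool_pos: [0.6621, -0.0839, 0.0137]
tool_rot: [0.585, -0.398, 0.585, 0.398]
contact_force: [-0.4, -0.2, 0.8]
gripper_width: -0.002
scene slat: bay c [48.9  7.5] size [ 43.3 244.3] th 2.3 L [ 53.6 127.4] R [  44.2 -112.4] postgap 24.2 px 1339
tcp mm [662.5 -83.8  13.9] bay [  9.1 -84.4] delta cm tool [-0.02 10.02 -2.55] t 9.12
```

View pics/ms.png

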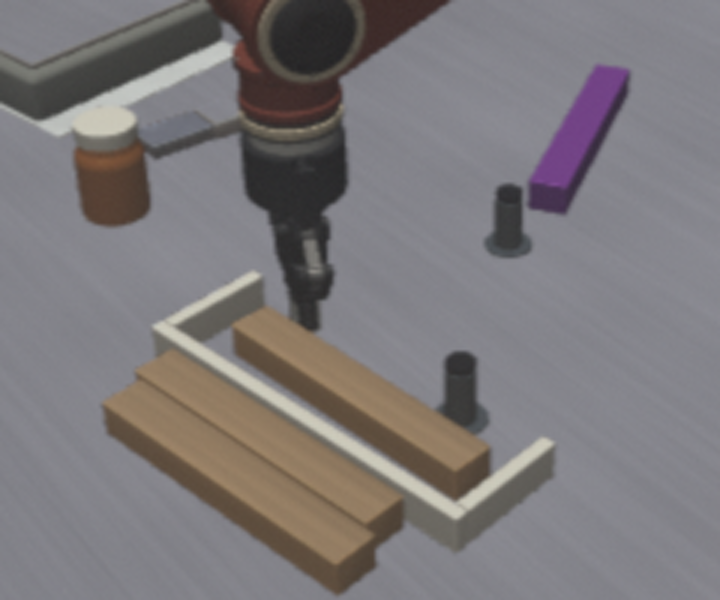

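View pics/m.png

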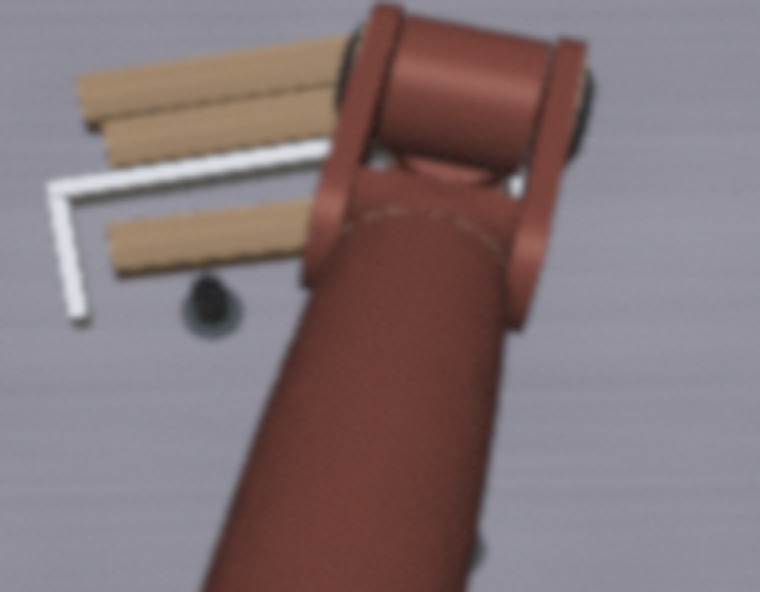

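The slat lies inside, nearly parallel to the back kerb. I'll back the fingers off, lift clear, and check without the arm in the way.

```bash
python3 -m inch '[{"fingers":-1,"delta_pos":[0,2,-0.5],"twist":[0,0,0]},{"fingers":-1,"delta_pos":[-5,1,0],"twist":[0,0,0]},{"fingers":-1,"delta_pos":[-6,0,0],"twist":[0,0,0]},{"fingers":-1,"delta_pos":[0,4,-4],"twist":[0,0,0]},{"fingers":-1,"delta_pos":[0,4,-4],"twist":[0,0,0]}]'
python3 -m inch '[{"fingers":-1,"delta_pos":[0,4,-4],"twist":[0,0,0]},{"fingers":-1,"delta_pos":[0,2,-4],"twist":[0,0,0]},{"fingers":-1,"delta_pos":[0,0,-4],"twist":[0,0,0]},{"fingers":-1,"delta_pos":[0,0,0],"twist":[0,0,0]},{"fingers":-1,"delta_pos":[0,0,0],"twist":[0,0,0]}]'
python3 -c "
from h import *
f=look('n.png');sc('ns.png');go(b2w((-90,-55)),14)
for o in slat(f): print(o)
import pickle
g=pickle.load(open('top0.pkl','rb'))
d=cv2.absdiff(f['pixels'],g['pixels']).max(2)
for nm,(r,c) in dict(cheese=(slice(135,210),slice(115,185)),jar=(slice(105,140),slice(425,458)),brush=(slice(148,230),slice(455,480))).items(): print(nm,d[r,c].mean().round(2))
"
```

```text
time: 9.75
tool_pos: [0.5275, -0.1231, 0.1253]
tool_rot: [0.585, -0.399, 0.584, 0.397]
contact_force: [-0.5, -0.3, -0.5]
gripper_width: 0.005
time: 10.38
tool_pos: [0.4279, -0.2117, 0.1237]
tool_rot: [0.585, -0.397, 0.585, 0.398]
contact_force: [-0.3, 0.5, 0.4]
gripper_width: -0.002
slat world [678.    8.1] [ 40.  237.1] yaw 7.5 | bay c [39.1  3.9] th 1.8 L [ 42.8 123.8] R [  35.5 -116.1] post gap 14.1
scene slat: bay c [48.8  7.6] size [ 41.7 244.4] th 1.7 L [ 52.4 127.6] R [  45.3 -112.3] postgap 23.6 px 1328
tcp mm [ 428.2 -211.3  123.6] bay [-242.7 -172.5] delta cm tool [10.96 -7.11 17.9 ] t 10.47
(array([778.6,  20.2]), array([ 73. , 249.1]), np.float32(9.2))
(array([614.4, 669.6]), array([256.7, 268.6]), np.float32(-2.9))
(array([678. ,   8.1]), array([ 40. , 237.1]), np.float32(7.5))
(array([567.6, 398.9]), array([144.5, 145.9]), np.float32(-78.1))
(array([224., 656.]), array([152.1, 173.2]), np.float32(5.9))
(array([ 147.8, -689.6]), array([155.4, 241.5]), np.float32(-8.6))
cheese 11.64
jar 10.25
brush 17.48
```

View pics/ns.png

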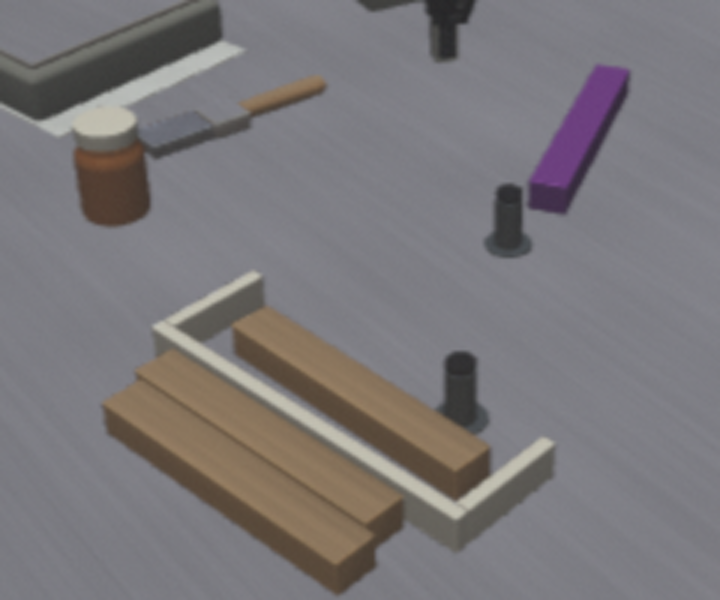

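View pics/n.png

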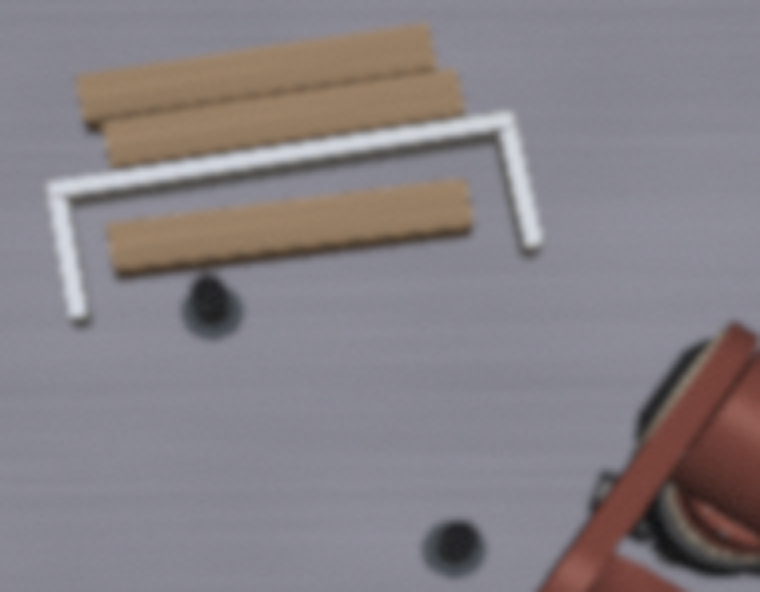

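Both views show the slat fully inside the bay and clear of the post and kerbs. The jar and brush appear where they were. I'll measure the bystanders before handing in.

```bash
python3 - <<'E'
from h import *; import pickle
g=pickle.load(open('scene0.pkl','rb')); f=viewer.grab_frame('scene')
for nm,(r,c) in dict(cheese=((285,370),(380,485)),jar=((153,196),(162,192)),brush=((143,172),(184,250))).items():
    t=g['pixels'][r[0]:r[1],c[0]:c[1]]; m=cv2.matchTemplate(f['pixels'],t,cv2.TM_CCOEFF_NORMED); _,s,_,l=cv2.minMaxLoc(m); print(nm,round(s,3),"shift px",l[0]-c[0],l[1]-r[0])
s=manip.state(); print(s["contact_force"],s["tool_pos"],s["time"]); print(manip.job_done())
E
```

```text
cheese 0.999 shift px 0 0
jar 1.0 shift px 0 0
brush 0.999 shift px 0 0
[0.21046735 0.18305764 0.24795571] [ 0.42823513 -0.21122455  0.12357878] 10.525
the job is handed in; nothing more can be done
None
```

The slat is put away inside the bay, and I handed the job in at about 10.5 s of the 69 s allowed. No verdict is reported.

**What I did:** with the fingers shut, I pushed the slat's left end until it was angled about 32° to the bay. I then pushed on its right end along its length until the left end was behind the post, and finally swung the right end in. It was never gripped, and I saw no sign of it lifting or tipping.

**Last checks**, in the bay frame (ends given as x, y):

| | Top camera | Scene camera | Allowed |
|---|---|---|---|
| Left end | (43, 124) mm | (52, 128) mm | x 16 to 92, y below 148 |
| Right end | (36, −116) mm | (45, −112) mm | x 16 to 92, y above −148 |

- **Disagreement:** the two cameras differ by about 10 mm in depth. I think the scene-camera outline takes in some of the slat's side faces, and its calibration seems slightly off. Both readings are well inside the limits.
- **Bystanders:** image matching showed no movement of the cheese, jar or brush (0 pixels). An earlier, simpler image comparison with the start picture showed some change around them, mostly at the brush. I put that down to shading and noise but did not trace it.
- **Robot:** it stands clear of everything, about 12 cm above the bench, with the force reading near zero.

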